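Open the mail locker past its sagging bolt and hold the gate ajar

ROBOT

A 6-joint arm with a two-finger parallel gripper is mounted at the origin on the work surface. World frame = base frame: x ahead of the robot, y to its left, z up, the work surface at z = 0. Lengths are in m, angles in degrees, forces in N, time in s.
With the tool pointing down it reaches from about 0.4 to 0.825 m from the base axis. Payload 7 kg.
Tool frame: the origin (TCP) lies between the finger pads, 19 mm behind the fingertips; this is the grasp point; z points along the fingers, y is the line along which they close (so a half turn about z gives the same grasp; the last joint's range is limited). The gripper opens to 88 mm and grips with 3 to 60 N. Pads are 19 mm wide; open, the fingers measure 130 mm over their backs; the gripper's body (78 mm by 193 mm) begins 47 mm behind the grasp point.
Start: joints at [-60.327, 20.546, 0.682, 0, -70.136, -16.507], TCP at [0.154, -0.657, 0.245] pointing down, gripper open.
Joint ranges: [-176.03, 176.03], [-82.01, 121.73], [-58.28, 71.71], [-173.87, 95.51], [-174.79, -0.11], [-173.66, 173.66]. Speed limits (degrees/s): [136.94, 136.94, 172.46, 180, 180, 180].

INTERFACE

Orientations are given as [roll, pitch, yaw] about the fixed x, y, z axes, in that order (R = Rz(yaw) Ry(pitch) Rx(roll)).
In Python, from plant import ctrl gives the robot as it stands. The module is installed in compiled form; this text tells all that it offers.
- The arm moves only by the tool send_rows, never from a script. Its argument "plan" is a list that holds one entry, the list of rows, each a list of 6 numbers: the shift along the tool's x, y, z in normalised numbers (1 is 100 cm), then the turn, a rotation vector about the tool's x, y, z in shares of 120 degrees (1.0 is 120 degrees). A call has 1 to 8 rows; each row is the pose to reach, as a shift and turn from the pose commanded when the call began, along the tool's axes at that moment; what a row does not reach only later rows make up. A row lasts 1/12 s, in which the tool goes at most 41.7 mm and 7.16 degrees, less where a joint would pass 70% of its speed; a pose out of reach is approached as far as the arm can. A call with a gripper value outside its range is refused whole. "fingers" is the opening, from 0 (shut) to 1 (fully open), set as the call begins (left out, the last holds). The fingers move at their own pace and stop on an object; the grip force is fixed at half the most. Time passes only in rows, so rows that repeat a pose let the fingers close. It gives the time, the measured TCP pose, the force, the opening and the grip force at its end, in the units of the state.
- ctrl.get_obs(): the state, without advancing time (a new reading comes with each control period).
- ctrl.snapshot(name): name is "scene" or "side" or "wrist"; returns a dict with "img" (420x560x3 uint8, red, green, blue), "K" (3x3 intrinsics, pixels), "pose" (4x4, takes a point from camera to world coordinates). Camera axes: x right, y down, z forward; pixel columns grow to the right and rows downward; lengths in m; the calibration is good to about 2 mm. A picture is of the moment at which its call begins. There is no depth.
- ctrl.close_job(): hands the job in; it is judged then, once.
The state is a dict: "clock": time; "joint_pos": joint angles; "qvel": joint speeds; "tau": joint torques, N m; "tool_pos": TCP position; "orientation": TCP orientation; "force": force on the tool from outside, world axes, zero at the start; "moment": the same for the moment, N m; "opening": finger opening in m; "gripper_force": force on a finger pad.
Only numpy, scipy, OpenCV 4.12 (cv2) and the standard library are available. Lean on these libraries where they do the work, as an engineer would, in place of code of your own. Each camera call takes 0.05 s, during which the arm holds its last target. There are 200 camera calls.

TASK

Open the small mail locker on the desk: take the sagging bolt by its knob, lift it so its drooping tip clears the bent lip of the keeper, and draw it back towards the hinge without forcing it against the keeper. Then, still by the knob, swing the self-closing gate out ajar to about 25 degrees (15 to 35 will do) and finish holding it steadily there with the knob still firmly gripped between the fingers, leaving the hole punch, jar and tape dispenser alone.

Things in the scene. Friction and masses are not known exactly. Their poses are not given: they have to be found in the camera images.
- locker: Grey steel desktop mail locker, fixed to the desk, 200 deep (x) by 380 wide (y) by 130 mm high, closed roof at 128 mm. Origin: centre of its underside; its front, with the barred gate, faces its own -x. A post at the front right (-y) corner carries the keeper; the gate's hinge is at the front left (+y) corner. It stands in a different place and yaw each time.
- gate: Barred grey gate in the locker's front, 280 wide, 18 thick, top edge 130 mm above the desk. Origin on the hinge axis at desk level; when shut its axes are the locker's: +x into the locker, +y along the gate from the latch edge to the hinge (so the gate extends to -y), z up. It carries the bolt on its top edge, and the bolt turns with it.
- bolt: Plain steel barrel bolt, about 0.16 kg, lying along the gate's top edge. Origin on the rod axis under the knob, 145 mm above the desk and 140 mm from the hinge axis when home and sagging; axes as the gate's, +y the way it is drawn. Rod 12 mm thick. Knob: upright round stem 16 mm in diameter up to 45 mm above the rod axis, with a cap 22 mm across and 7 mm thick on top.
- bolt_tip (a point): Middle of the underside of the bolt's turned-down tip, a block 12 (x) by 14 (y) by 20 mm (z) at the rod's end; this point is 175 mm to -y of the bolt's origin and 14 mm below the rod axis. Between tip and knob the rod runs through two guide loops on the gate, 24 mm across x, 42 mm above the gate's top, 45 and 95 mm to -y of the knob when the bolt is home.
- knob (a point): Point on the knob stem's axis, 28 mm above the rod axis (173 mm above the desk when sagging): a good place for the TCP, tool straight down, fingers closing across the gate (along this frame's x). Axes as the bolt's. Nothing but the guide loops rises more than 2 mm above the gate's top within 60 mm of it.
- gate_hinge (a point): Point on the gate's vertical hinge axis at the height of the gate's top (130 mm); axes as the gate's.
- keeper: Bent steel keeper on top of the post (post top 130 mm above the desk), open at the top: two upright cheeks 38 mm high, 18 mm apart in x, which keep the bolt's tip from swinging out, and on the gate side a bent lip. Origin: middle of its base, 317.5 mm from the hinge axis.
- keeper_lip (a point): Top edge of the keeper's bent lip, 8 mm above the post's top, 20 mm across x. The sagging tip hangs to 1 mm above the post's top behind it, so the bolt catches on the lip unless lifted at least 8 mm.
- bolt_draw (a joint): How far the bolt has been drawn back along the gate towards the hinge, m: 0 to 0.003 at the start, catches on the lip at about 0.004 unless lifted, tip fully out of the keeper from 0.030, stop at 0.042. Friction about 1.5 N; it stays where it is left.
- bolt_lift (a joint): How far the bolt is lifted in its slack guide loops, m: 0 sagging, stop at 0.016. It drops back by its own weight when let go.
- gate_swing (a joint): Gate angle, rad: 0 shut, grows as the gate swings out of the locker's front (the latch edge moves to the locker's -x; seen from above the gate turns clockwise), stop at 1.2. A spring shuts it, with 0.36 N m at 0 rising to about 0.6 N m at 0.44 rad; let go, it falls shut.
- punch: Bystander: two-hole punch, red top and black base, 100 by 85 by 50 mm, standing on the locker's roof behind the gate. Origin: centre of its underside.
- jar: Bystander: clear screw-top jar, 60 mm in diameter, 110 mm high, on the desk to the left of the locker. Origin: centre of its underside.
- tape_dispenser: Bystander: black tape dispenser, 130 by 55 by 80 mm, on the desk to the right of the locker. Origin: centre of its underside.

How it is judged (in metres and radians):
On the way, in this order (a step that is already met when the one before it is completed fails the run):
1. the bolt is lifted in its loops, gate still shut (value of joint bolt_lift above 0.006 m and value of joint gate_swing below 0.1 rad), for 0.05 s.
2. the bolt is drawn back, its tip out of the keeper, gate still nearly shut (value of joint bolt_draw above 0.027 m and value of joint gate_swing below 0.2 rad), for 0.05 s.
At the end, for the whole second after the job is handed in: The gate stands ajar between 0.26 and 0.61 rad (15 to 35 degrees) and still (slower than 0.1 rad/s), the fingers hold the bolt (grip contact over 9 N in all), and the bolt does not touch the keeper (value of joint gate_swing between 0.26 and 0.61 rad and contact force between the fingers and bolt above 9 N and not (velocity of joint gate_swing above 0.1 rad/s) and not (velocity of joint gate_swing below -0.1 rad/s) and contact force between bolt and keeper below 0.5 N); the arm keeps its last pose, push and grip.
It fails at once if the bolt is forced against the keeper (over 30 N) (contact force between bolt and keeper above 30 N).
It fails at once if the punch is shifted more than 25 mm (distance of punch from where it was at the start of the episode above 0.025 m).
It fails at once if the jar is shifted more than 25 mm (distance of jar from where it was at the start of the episode above 0.025 m).
It fails at once if the tape dispenser is shifted more than 25 mm (distance of tape_dispenser from where it was at the start of the episode above 0.025 m).
It also fails if it takes over 35 s, if anything falls off the work surface, if the arm or the gripper's body presses on something with over 40 N, if the wrist force passes 120 N, or if a joint passes its speed limit or range.

## Working session

There is one attempt and no reset: what is moved stays moved. The work goes in short steps, Python scripts to look and compute and a tool call to move; the robot and the scene stay as the last step left them, time stands still between calls to the robot, and variables do not carry over. Pictures are saved under pics/ and viewed, at most 10 in all, crops included, and the job is handed in when it is done.

Besides the shell and the picture viewer there is one more tool, called after "Call:" as name(argument=value, ...), one argument or row to a line, values as JSON. send_rows: Moves the arm, as the interface text tells. Its arguments: {"type":"object","properties":{"plan":{"type":"array","items":{"type":"array","items":{"type":"array","items":{"type":"number"}}}},"fingers":{"type":"number"}},"required":["plan"]}

```bash
mkdir -p pics; cat > h.py <<'E'
import numpy as np, cv2
from plant import ctrl
def snap(n,f):
    s=ctrl.snapshot(n); cv2.imwrite('pics/'+f,s['img'][:,:,::-1]); np.savez('pics/'+f[:-4],**s); return s
def load(f): return np.load('pics/'+f+'.npz')
def ray(s,u,v):
    d=s['pose'][:3,:3]@np.linalg.inv(s['K'])@[u,v,1.]; return s['pose'][:3,3],d/np.linalg.norm(d)
def onz(s,u,v,z):
    o,d=ray(s,u,v); return o+d*(z-o[2])/d[2]
def tri(rs):
    A=0;b=0
    for o,d in rs:
        P=np.eye(3)-np.outer(d,d);A=A+P;b=b+P@o
    p=np.linalg.solve(A,b); return p,[np.linalg.norm((np.eye(3)-np.outer(d,d))@(p-o)) for o,d in rs]
def proj(s,p):
    T=np.linalg.inv(s['pose']);q=s['K']@(T[:3,:3]@p+T[:3,3]);return q[:2]/q[2]
E
python3 - <<'E'
from h import *
for n in('scene','side'):
    s=snap(n,n+'1.png');print(s['pose'].round(3))
print(ctrl.get_obs())
E
```

```text
[[ 0.188  0.843 -0.504  1.091]
 [ 0.982 -0.166  0.089 -0.044]
 [-0.009 -0.512 -0.859  0.92 ]
 [ 0.     0.     0.     1.   ]]
[[-0.826 -0.416  0.38   0.113]
 [-0.564  0.62  -0.546  0.76 ]
 [-0.008 -0.665 -0.747  1.13 ]
 [ 0.     0.     0.     1.   ]]
{'clock': 0.1, 'joint_pos': array([-6.03270659e+01,  2.05861579e+01,  6.40442382e-01, -1.80712287e-02,
       -7.01361138e+01, -1.65058401e+01]), 'qvel': array([ 0.03097831, -0.19410525,  0.05278846,  0.0391847 ,  0.00497121,
       -0.00933565]), 'tau': array([-2.94946905e-03, -5.84164381e+01,  2.93752849e+01,  7.01557472e+00,
        1.01719686e-02, -4.27323141e-05]), 'tool_pos': array([ 0.15363634, -0.65687075,  0.24453933]), 'orientation': array([ 1.79916716e+02, -6.96181492e-03, -1.66839053e+02]), 'force': array([-0.51217405,  0.29717484,  1.60174916]), 'moment': array([ 0.01225343,  0.00982227, -0.02144413]), 'gripper_force': 0.0, 'opening': 0.08752286940340726}
```

View pics/scene1.png

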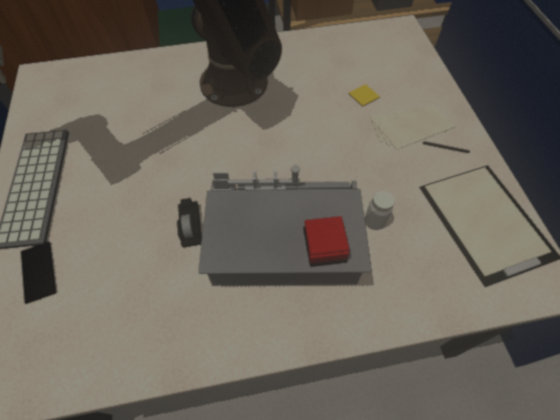

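View pics/side1.png

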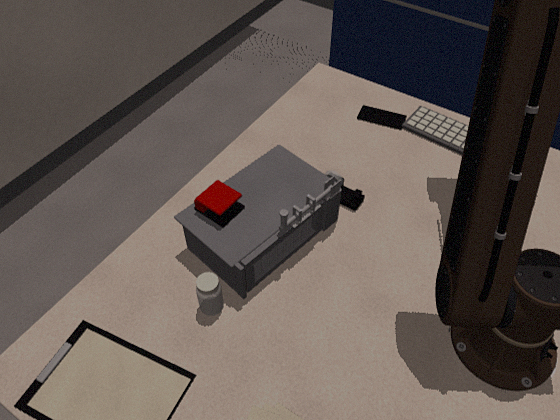

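Scene view: knob cap at about (295,170), keeper at (220,180), hinge end at (354,184), punch at (326,240), jar at (381,205). In the side view the knob is at (284,213). I'll crop both for finer pixels.

```bash
python3 - <<'E'
from h import *
a=load('scene1')['img'][155:205,200:370];b=load('side1')['img'][165:295,225:355]
a=cv2.resize(a,None,fx=4.6,fy=4.6,interpolation=cv2.INTER_CUBIC)
b=cv2.resize(b,None,fx=2.7,fy=2.7,interpolation=cv2.INTER_CUBIC)
c=np.zeros((590,790,3),np.uint8);c[:a.shape[0],:a.shape[1]]=a;c[235:235+b.shape[0],:b.shape[1]]=b
cv2.imwrite('pics/c1.png',np.clip(c[:,:,::-1]*1.6,0,255).astype(np.uint8))
E
```

```text
(no output)
```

View pics/c1.png

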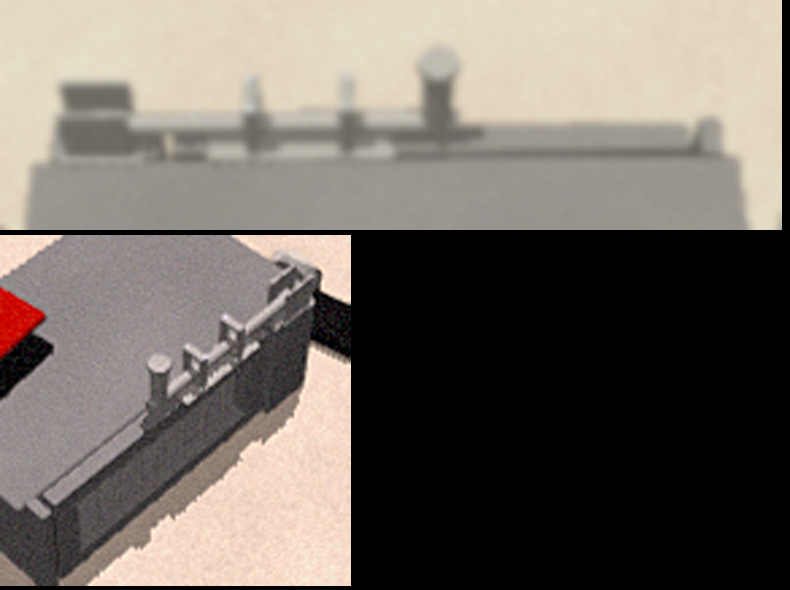

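```bash
python3 - <<'E'
from h import *
s=load('scene1');d=load('side1')
A=lambda x,y:(200+x/4.6-.4,155+y/4.6-.4); B=lambda x,y:(225+x/2.7-.3,165+(y-235)/2.7-.3)
k1=A(438,60);k2=B(159,361)
print('knob tri',tri([ray(s,*k1),ray(d,*k2)]),onz(s,*k1,.190),onz(d,*k2,.190))
p,q=onz(s,*A(35,162),.128),onz(s,*A(742,157),.128);e=q-p
print('roof',p,q,np.linalg.norm(e),np.degrees(np.arctan2(-e[0],e[1])))
l1,l2=onz(s,*A(252,80),.172),onz(s,*A(347,80),.172);e=l2-l1
print('loops',l1,l2,np.linalg.norm(e),np.degrees(np.arctan2(-e[0],e[1])))
# roof front edge from image: rows of transition per column, subpixel
p1,p2=onz(d,*B(20,505),.130),onz(d,*B(146,408),.130)
e=p1-p2;print('gate seg side',p1,p2,np.degrees(np.arctan2(-e[0],e[1])))
# roof rear edge line, scene
p,q=onz(s,201,271,.128),onz(s,369,271,.128);e=q-p;print('rear',p,q,np.degrees(np.arctan2(-e[0],e[1])))
E
```

```text
knob tri (array([0.55104839, 0.09318163, 0.19749325]), [np.float64(0.0005674083529330523), np.float64(0.000567408352933029)]) [0.545896   0.09501079 0.19      ] [0.55431874 0.08727117 0.19      ]
roof [ 0.52443577 -0.11963775  0.128     ] [0.59494917 0.25259762 0.128     ] 0.37885526413277626 -10.72656955315871
loops [0.52630446 0.00069706 0.172     ] [0.53596143 0.04923993 0.172     ] 0.04949411476951047 -11.251351927267041
gate seg side [0.59146524 0.24662033 0.13      ] [0.56117406 0.09777029 0.13      ] -11.502697317907952
rear [ 0.73632184 -0.15378531  0.128     ] [0.80670789 0.2057578  0.128     ] -11.076442892707947
```

```bash
cat >> h.py <<'E'
from scipy.spatial.transform import Rotation as Ro
def goal(p,yaw):
    o=ctrl.get_obs();R=Ro.from_euler('xyz',o['orientation'],degrees=True)
    T=Ro.from_euler('xyz',[180,0,yaw],degrees=True)
    print('clk',round(o['clock'],2),'pos',o['tool_pos'].round(4),'ori',o['orientation'].round(2),'F',o['force'].round(1),'grip',o['gripper_force'],o['opening'])
    print('shift cm',(R.inv().apply(np.array(p)-o['tool_pos'])*100).round(2),'rot',(R.inv()*T).as_rotvec(degrees=True).round(2))
E
python3 - <<'E'
from h import *
goal([.35,-.33,.30],-125)
goal([.54,.08,.32],-101.1)
E
```

```text
clk 0.1 pos [ 0.1536 -0.6569  0.2445] ori [ 1.7992e+02 -1.0000e-02 -1.6684e+02] F [-0.5  0.3  1.6] grip 0.0 0.08752286940340726
shift cm [-26.56  27.37  -5.51] rot [ 8.000e-02  2.000e-02 -4.184e+01]
clk 0.1 pos [ 0.1536 -0.6569  0.2445] ori [ 1.7992e+02 -1.0000e-02 -1.6684e+02] F [-0.5  0.3  1.6] grip 0.0 0.08752286940340726
shift cm [-54.4   62.97  -7.46] rot [ 8.000e-02  4.000e-02 -6.574e+01]
```

Careful with the scale: shifts go in shares of 100 cm and turns go in shares of 120 degrees. That gives: 23 cm / 100 = 0.23, -5.5 cm / 100 = -0.055, -36 degrees / 120 = -0.3.

Call:
send_rows(
  plan=[
    [[-0.015,0.015,-0.005,0,0,-0.025],[-0.04,0.04,-0.015,0,0,-0.0583],[-0.07,0.07,-0.025,0,0,-0.1],[-0.1,0.1,-0.035,0,0,-0.1417],[-0.13,0.13,-0.045,0,0,-0.1833],[-0.16,0.165,-0.055,0,0,-0.225],[-0.19,0.2,-0.06,0,0,-0.2667],[-0.22,0.23,-0.06,0,0,-0.3]],
  ],
  fingers=0.55,
)

```text
clock: 0.77
tool_pos: [0.3075, -0.3958, 0.3057]
orientation: [-179.9, 0.0, -130.6]
force: [0.9, -1.0, 0.7]
opening: 0.0485
gripper_force: 0.0
```

```bash
python3 -c "
from h import *
goal([.54,.08,.32],-101.1)"
```

```text
clk 0.77 pos [ 0.3075 -0.3958  0.3057] ori [-1.7992e+02  1.0000e-02 -1.3059e+02] F [ 0.9 -1.   0.7] grip 0.0 0.04849665398469169
shift cm [-51.25  13.3   -1.44] rot [-8.000e-02 -1.000e-02 -2.949e+01]
```

Converted, -27.5 cm / 100 = -0.275, -24 cm / 100 = -0.24, -19 degrees / 120 = -0.1583.

Call:
send_rows(
  plan=[
    [[-0.03,0.01,0,0,0,-0.0167],[-0.065,0.02,0,0,0,-0.0333],[-0.1,0.03,0,0,0,-0.0583],[-0.135,0.04,-0.005,0,0,-0.0833],[-0.17,0.05,-0.005,0,0,-0.1083],[-0.205,0.06,-0.005,0,0,-0.125],[-0.24,0.07,-0.01,0,0,-0.1417],[-0.275,0.08,-0.01,0,0,-0.1583]],
  ],
)

```text
clock: 1.43
tool_pos: [0.4268, -0.1353, 0.3155]
orientation: [-179.9, 0.0, -111.7]
force: [1.9, 0.2, 1.1]
opening: 0.0481
gripper_force: 0.0
```

```bash
python3 -c "
from h import *
goal([.53,.08,.32],-101.1)"
```

```text
clk 1.43 pos [ 0.4268 -0.1353  0.3155] ori [-1.7994e+02  2.0000e-02 -1.1172e+02] F [1.9 0.2 1.1] grip 0.0 0.048109878537826015
shift cm [-23.82  -1.62  -0.44] rot [ -0.06   0.02 -10.62]
```

Converted, -21 cm / 100 = -0.21, -20 cm / 100 = -0.2, -10.6 degrees / 120 = -0.0883.

Call:
send_rows(
  plan=[
    [[-0.035,0,0,0,0,-0.0167],[-0.07,0,0,0,0,-0.0333],[-0.105,0,0,0,0,-0.05],[-0.14,-0.005,0,0,0,-0.0667],[-0.175,-0.01,0,0,0,-0.0833],[-0.2,-0.012,0,0,0,-0.0883],[-0.21,-0.012,0,0,0,-0.0883],[-0.21,-0.012,0,0,0,-0.0883]],
  ],
)

```text
clock: 2.1
tool_pos: [0.5161, 0.0552, 0.3138]
orientation: [179.9, -0.0, -101.1]
force: [0.6, -0.5, -0.1]
opening: 0.0484
gripper_force: 0.0
```

```bash
python3 -c "
from h import *
goal([.549,.092,.32],-101.1)
print(snap('wrist','w1.png')['pose'].round(3))"
```

```text
clk 2.1 pos [0.5161 0.0552 0.3138] ori [ 1.7992e+02 -5.0000e-02 -1.0113e+02] F [ 0.6 -0.5 -0.1] grip 0.0 0.048412972345113534
shift cm [-4.24 -2.52 -0.62] rot [ 0.08 -0.05 -0.03]
[[-0.981  0.187  0.051  0.502]
 [ 0.194  0.945  0.264 -0.017]
 [ 0.001  0.269 -0.963  0.453]
 [ 0.     0.     0.     1.   ]]
```

View pics/w1.png

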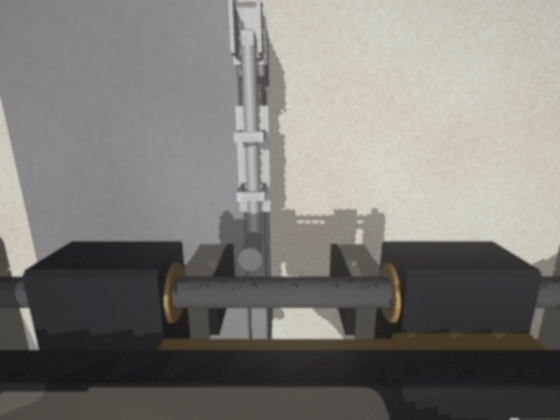

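Wrist view: knob cap at (249.5,260), loops at (249,136) and (252,197), keeper at about (250,20); the rod runs between about (249,60) and (252,215).

```bash
python3 - <<'E'
from h import *
s=load('w1');sc=load('scene1');d=load('side1')
k=onz(s,249.5,260,.190);print('knob',k)
print('tri',tri([ray(s,249.5,260),ray(sc,294.8,167.6),ray(d,283.6,211.4)]), tri([ray(s,249.5,260),ray(sc,294.8,167.6)]))
g=s['img'].mean(2)
# rod centre per row by strong edges near u~250
for v in (75,90,105,120,155,165,175,180):
    r=cv2.GaussianBlur(g,(1,5),0)[v,225:285]; print(v,r[10:40:1].astype(int))
for a,b in(((234.5,136),(264,136)),((237,197),(267,197))):
    print('loop',onz(s,(a[0]+b[0])/2,a[1],.172))
E
```

```text
knob [0.55191476 0.09506197 0.19      ]
tri (array([0.55083763, 0.09278883, 0.19695664]), [np.float64(0.0006636600040808027), np.float64(0.0008944389147917626), np.float64(0.0003837915082351109)]) (array([0.55065075, 0.09317808, 0.19610066]), [np.float64(0.0006779601025244835), np.float64(0.0006779601025245595)])
75 [139 130 118 114 117 121 123 131 143 156 165 174 183 188 185 175 164 153
 142 129 113 100  94  96 104 114 117 113 102  88]
90 [141 137 128 115 101  97 103 117 134 149 161 169 178 185 186 179 169 159
 149 136 120 106 101 102 102  96  85  78  76  80]
105 [156 160 157 151 141 134 135 140 141 145 155 165 173 182 187 185 175 165
 154 143 128 115 111 115 125 136 137 135 133 132]
120 [162 182 193 198 197 196 192 185 171 155 153 161 170 178 184 185 180 171
 160 148 136 122 116 123 135 155 178 192 195 194]
155 [147 155 171 186 193 195 193 191 189 180 163 154 158 168 176 183 186 181
 172 162 151 138 124 119 131 149 166 181 190 191]
165 [148 150 163 179 190 194 193 192 189 181 165 152 155 164 173 181 186 184
 176 166 155 143 129 119 124 133 152 175 187 190]
175 [147 148 157 174 187 193 194 192 190 188 178 161 154 160 170 177 183 184
 178 169 158 146 133 123 129 148 169 183 189 190]
180 [147 148 154 169 183 190 190 188 187 184 176 160 153 159 168 176 183 185
 179 170 160 149 134 122 119 130 150 171 183 186]
loop [ 0.53153586 -0.00431923  0.172     ]
loop [0.54042795 0.0460706  0.172     ]
```

```bash
python3 -c "
from h import *
goal([.5508,.0930,.173],-101)
s=load('w1');a,b=onz(s,248.2,75,.15),onz(s,252.2,180,.15);e=b-a;print(np.degrees(np.arctan2(e[0],e[1])))
p=onz(load('scene1'),320,218,.178);print(p)"
```

```text
clk 2.15 pos [0.5155 0.054  0.3141] ori [ 1.7992e+02 -5.0000e-02 -1.0117e+02] F [ 0.5 -1.   0.1] grip 0.0 0.048236997778976165
shift cm [-4.52 -2.73 14.1 ] rot [ 0.08 -0.05 -0.17]
10.35788970059666
[0.6838977  0.12246652 0.178     ]
```

Converted, 10 cm / 100 = 0.1, 9 cm / 100 = 0.09.

Call:
send_rows(
  plan=[
    [[-0.025,-0.015,0.005,0,0,0],[-0.045,-0.027,0.015,0,0,0],[-0.045,-0.027,0.04,0,0,0],[-0.045,-0.027,0.07,0,0,0],[-0.045,-0.027,0.09,0,0,0],[-0.045,-0.027,0.1,0,0,0],[-0.045,-0.027,0.1,0,0,0],[-0.045,-0.027,0.1,0,0,0]],
  ],
)

```text
clock: 2.82
tool_pos: [0.551, 0.0915, 0.2156]
orientation: [-180.0, -0.0, -101.3]
force: [1.4, 1.0, 1.9]
opening: 0.0484
gripper_force: 0.0
```

```bash
python3 -c "
from h import *
goal([.5508,.0930,.173],-101)
snap('wrist','w2.png')"
```

```text
clk 2.82 pos [0.551  0.0915 0.2156] ori [-1.7997e+02 -2.0000e-02 -1.0127e+02] F [1.4 1.  1.9] grip 0.0 0.04844994459950638
shift cm [-0.14  0.05  4.26] rot [-0.03 -0.02 -0.27]
```

View pics/w2.png

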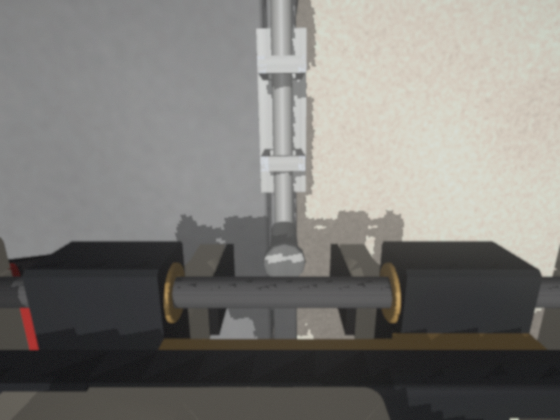

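The knob cap sits at (284,260), centred between the fingers (midline about 282). I'll descend and grip.

Converted, 4.2 cm / 100 = 0.042, 3.4 cm / 100 = 0.034.

Call:
send_rows(
  plan=[
    [[-0.001,0,0.01,0,0,0],[-0.001,0,0.022,0,0,0],[-0.001,0,0.034,0,0,0],[-0.001,0,0.042,0,0,0],[-0.001,0,0.042,0,0,0],[-0.001,0,0.042,0,0,0]],
  ],
)

```text
clock: 3.37
tool_pos: [0.5513, 0.0933, 0.173]
orientation: [-180.0, -0.0, -101.2]
force: [-0.1, 0.3, 0.9]
opening: 0.0481
gripper_force: 0.0
```

Call:
send_rows(
  plan=[
    [[0,0,0,0,0,0],[0,0,0,0,0,0],[0,0,0,0,0,0],[0,0,0,0,0,0],[0,0,0,0,0,0],[0,0,0,0,0,0],[0,0,0,0,0,0]],
  ],
  fingers=0,
)

```text
clock: 3.95
tool_pos: [0.5507, 0.0934, 0.173]
orientation: [180.0, 0.0, -101.2]
force: [-4.9, 1.6, 5.3]
opening: 0.0206
gripper_force: 30.0
```

Call:
send_rows(
  plan=[
    [[0,0,0,0,0,0],[0,0,0,0,0,0],[0,0,0,0,0,0]],
  ],
)

```text
clock: 4.2
tool_pos: [0.5507, 0.0934, 0.173]
orientation: [180.0, -0.0, -101.2]
force: [-4.5, 2.6, 6.2]
opening: 0.0205
gripper_force: 30.0
```

```bash
python3 -c "
from h import *
goal([.5508,.0930,.173],-101)
s=snap('side','s2.png')
a=cv2.resize(s['img'][165:265,225:355],None,fx=5,fy=5,interpolation=cv2.INTER_CUBIC)
cv2.imwrite('pics/s2c.png',np.clip(a[:,:,::-1]*1.6,0,255))"
```

```text
clk 4.2 pos [0.5507 0.0934 0.173 ] ori [ 179.98   -0.   -101.22] F [-4.5  2.6  6.2] grip 30.000503361225128 0.020460333193141653
shift cm [ 0.04 -0.01  0.  ] rot [ 0.02 -0.   -0.22][ WARN:0@0.724] global loadsave.cpp:1063 imwrite_ Unsupported depth image for selected encoder is fallbacked to CV_8U.
```

View pics/s2c.png

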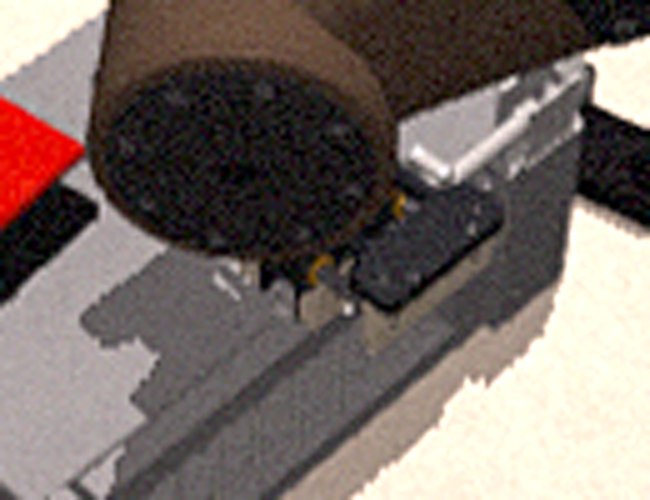

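Converted, 0.5 cm / 100 = 0.005, 0.3 cm / 100 = 0.003.

Call:
send_rows(
  plan=[
    [[0,0,0,0,0,0],[0,0,0,0,0,0],[0,0,0,0,0,0],[0,0,0.003,0,0,0],[0,0,0.005,0,0,0],[0,0,0.005,0,0,0]],
  ],
  fingers=0.5,
)

```text
clock: 4.75
tool_pos: [0.5508, 0.0931, 0.167]
orientation: [180.0, -0.0, -101.2]
force: [0.0, -0.1, -0.1]
opening: 0.0436
gripper_force: 0.0
```

Call:
send_rows(
  plan=[
    [[0,0,0,0,0,0],[0,0,0,0,0,0],[0,0,0,0,0,0],[0,0,0,0,0,0],[0,0,0,0,0,0],[0,0,0,0,0,0],[0,0,0,0,0,0],[0,0,0,0,0,0]],
  ],
  fingers=0,
)

```text
clock: 5.42
tool_pos: [0.5507, 0.0934, 0.1678]
orientation: [180.0, -0.0, -101.2]
force: [-4.6, 1.3, 3.3]
opening: 0.0201
gripper_force: 30.0
```

```bash
python3 -c "
from h import *
goal([.5508,.0930,.173],-101)
snap('wrist','w3.png')"
```

```text
clk 5.42 pos [0.5507 0.0934 0.1678] ori [ 1.7997e+02 -1.0000e-02 -1.0123e+02] F [-4.6  1.3  3.3] grip 29.99935895204544 0.020070050138699752
shift cm [ 0.03 -0.02 -0.52] rot [ 0.03 -0.01 -0.23]
```

View pics/w3.png

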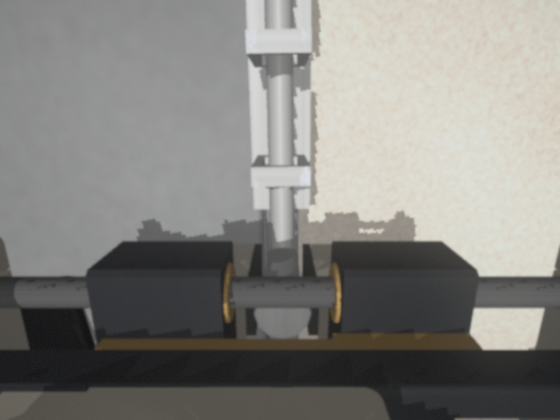

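Converted, -1.2 cm / 100 = -0.012, -0.9 cm / 100 = -0.009.

Call:
send_rows(
  plan=[
    [[0,0,-0.003,0,0,0],[0,0,-0.006,0,0,0],[0,0,-0.009,0,0,0],[0,0,-0.012,0,0,0],[0,0,-0.012,0,0,0],[0,0,-0.012,0,0,0]],
  ],
)

```text
clock: 5.97
tool_pos: [0.5507, 0.0933, 0.18]
orientation: [180.0, -0.0, -101.2]
force: [-5.1, 1.6, -1.2]
opening: 0.0199
gripper_force: 30.0
```

```bash
python3 -c "
from h import *
goal([.5508,.0930,.173],-101)
w=snap('wrist','w4.png');a=snap('scene','sc4.png');b=load('scene1')
c=np.hstack([x['img'][160:200,205:300] for x in (b,a)])
c=np.vstack([cv2.resize(c,None,fx=4,fy=4,interpolation=cv2.INTER_CUBIC),cv2.resize(w['img'][220:350,150:430],(760,353))])
cv2.imwrite('pics/c4.png',np.clip(c[:,:,::-1]*1.5,0,255).astype(np.uint8))"
```

```text
clk 5.97 pos [0.5507 0.0933 0.18  ] ori [ 179.97   -0.   -101.24] F [-5.1  1.6 -1.2] grip 29.99976485967636 0.01993081490314087
shift cm [ 0.03 -0.01  0.7 ] rot [ 0.03 -0.   -0.24]
```

View pics/c4.png

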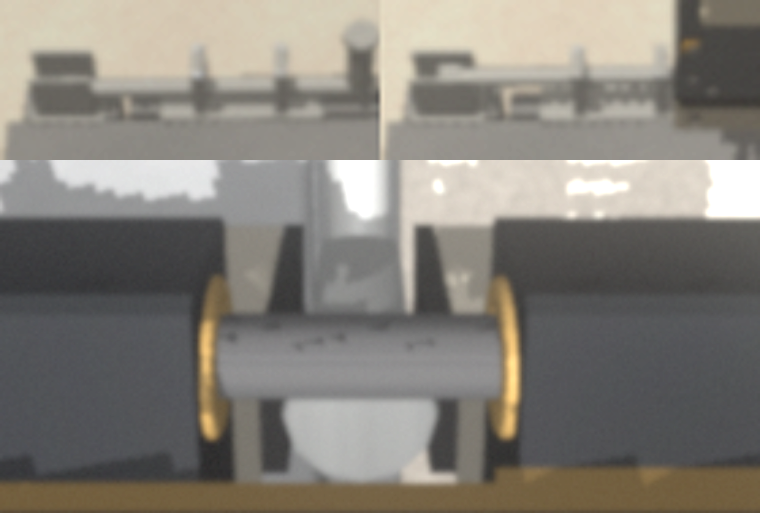

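The bolt has clearly lifted: the rod rose about 3 px in the scene view and the wrist load matches its weight. Next I'll draw it back.

Converted, -1.2 cm / 100 = -0.012, -0.8 cm / 100 = -0.008.

Call:
send_rows(
  plan=[
    [[-0.004,0,0,0,0,0],[-0.008,0,0,0,0,0],[-0.012,0,0,0,0,0],[-0.012,0,0,0,0,0]],
  ],
)

```text
clock: 6.4
tool_pos: [0.5529, 0.1052, 0.1796]
orientation: [179.9, -0.0, -101.2]
force: [-4.9, 2.3, -1.3]
opening: 0.0202
gripper_force: 30.0
```

Call:
send_rows(
  plan=[
    [[-0.005,0,0,0,0,0],[-0.01,0,0,0,0,0],[-0.015,0,0,0,0,0],[-0.02,0,0,0,0,0],[-0.024,0,0,0,0,0],[-0.024,0,0,0,0,0],[-0.024,0,0,0,0,0]],
  ],
)

```text
clock: 6.98
tool_pos: [0.5573, 0.1289, 0.1794]
orientation: [179.9, -0.0, -101.2]
force: [-6.8, 2.7, -1.7]
opening: 0.02
gripper_force: 30.0
```

```bash
python3 -c "
from h import *
goal([.5508,.0930,.173],-101)
w=snap('wrist','w5.png');a=snap('scene','sc5.png');b=load('sc4')
c=np.hstack([x['img'][160:200,205:300] for x in (b,a)])
c=np.vstack([cv2.resize(c,None,fx=4,fy=4,interpolation=cv2.INTER_CUBIC),cv2.resize(w['img'][:,150:430],(760,430))])
cv2.imwrite('pics/c5.png',np.clip(c[:,:,::-1]*1.5,0,255).astype(np.uint8))"
```

```text
clk 6.98 pos [0.5573 0.1289 0.1794] ori [ 1.7990e+02 -3.0000e-02 -1.0123e+02] F [-6.8  2.7 -1.7] grip 30.0000661611557 0.020028750076912547
shift cm [ 3.64 -0.07  0.64] rot [ 0.1  -0.03 -0.23]
```

View pics/c5.png

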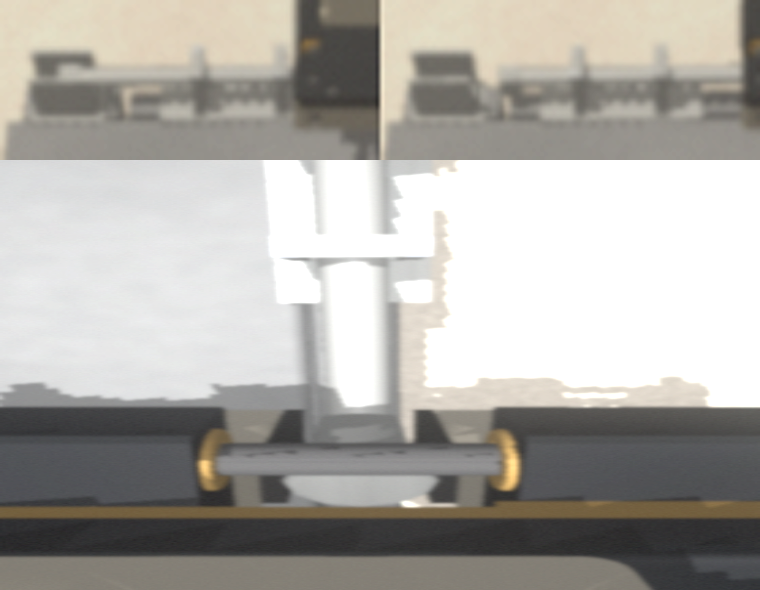

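The rod's end is now clear of the keeper (end at crop x≈500, keeper edge at 475) and the draw is about 37 mm. I'll swing the gate along its arc, about 102 mm from the hinge.

Converted, 2.1 cm / 100 = 0.021, -0.22 cm / 100 = -0.0022, 12 degrees / 120 = 0.1.

Call:
send_rows(
  plan=[
    [[0,0.0035,0,0,0,0.0167],[-0.0003,0.007,0,0,0,0.0333],[-0.0006,0.0105,0,0,0,0.05],[-0.001,0.014,0,0,0,0.0667],[-0.0015,0.018,0,0,0,0.0833],[-0.0022,0.021,0,0,0,0.1],[-0.0022,0.021,0,0,0,0.1]],
  ],
)

```text
clock: 7.67
tool_pos: [0.539, 0.135, 0.1807]
orientation: [-179.9, 0.1, -113.3]
force: [3.0, -1.7, -0.8]
opening: 0.0203
gripper_force: 30.0
```

```bash
python3 -c "
from h import *
goal([.5508,.0930,.173],-101)
p=ctrl.get_obs()['tool_pos'][:2]-[.5771,.2292];print(np.linalg.norm(p),np.degrees(np.arctan2(-p[0],-p[1])))"
```

```text
clk 7.67 pos [0.539  0.135  0.1807] ori [-1.7986e+02  7.0000e-02 -1.1328e+02] F [ 3.  -1.7 -0.8] grip 30.00308096408844 0.02029415701249083
shift cm [ 3.39 -2.74  0.77] rot [ -0.15   0.05 -12.28]
0.1016213842602309 22.00221891007545
```

Converted, 2.5 cm / 100 = 0.025, -0.15 cm / 100 = -0.0015, 14 degrees / 120 = 0.1167.

Call:
send_rows(
  plan=[
    [[0,0.0035,0,0,0,0.0167],[-0.0003,0.007,0,0,0,0.0333],[-0.0006,0.0105,0,0,0,0.05],[-0.001,0.014,0,0,0,0.0667],[-0.0015,0.018,0,0,0,0.0833],[-0.0022,0.021,0,0,0,0.1],[-0.003,0.025,0,0,0,0.1167],[-0.003,0.025,0,0,0,0.1167]],
  ],
)

```text
clock: 8.33
tool_pos: [0.5172, 0.1476, 0.1805]
orientation: [-179.9, 0.1, -127.2]
force: [3.8, -4.0, -0.0]
opening: 0.0202
gripper_force: 30.0
```

Call:
send_rows(
  plan=[
    [[0,0,0,0,0,0],[0,0,0,0,0,0],[0,0,0,0,0,0],[0,0,0,0,0,0],[0,0,0,0,0,0],[0,0,0,0,0,0]],
  ],
)

```text
clock: 8.83
tool_pos: [0.5174, 0.1473, 0.1803]
orientation: [-179.9, 0.1, -127.1]
force: [3.5, -3.8, -1.5]
opening: 0.0199
gripper_force: 30.0
```

```bash
python3 -c "
from h import *
goal([.5508,.0930,.173],-101)
p=ctrl.get_obs()['tool_pos'][:2]-[.5771,.2292];print(np.linalg.norm(p),np.degrees(np.arctan2(-p[0],-p[1]))) 
a=snap('scene','sc6.png')
cv2.imwrite('pics/c6.png',cv2.resize(a['img'][140:290,180:400],None,fx=3.5,fy=3.5)[:,:,::-1])"
```

```text
clk 8.83 pos [0.5174 0.1473 0.1803] ori [-1.7991e+02  6.0000e-02 -1.2710e+02] F [ 3.5 -3.8 -1.5] grip 30.001169443130493 0.019879972577061044
shift cm [ 2.32 -5.94  0.74] rot [ -0.1    0.04 -26.1 ]
0.1013287074270268 36.1107745075035
```

View pics/c6.png

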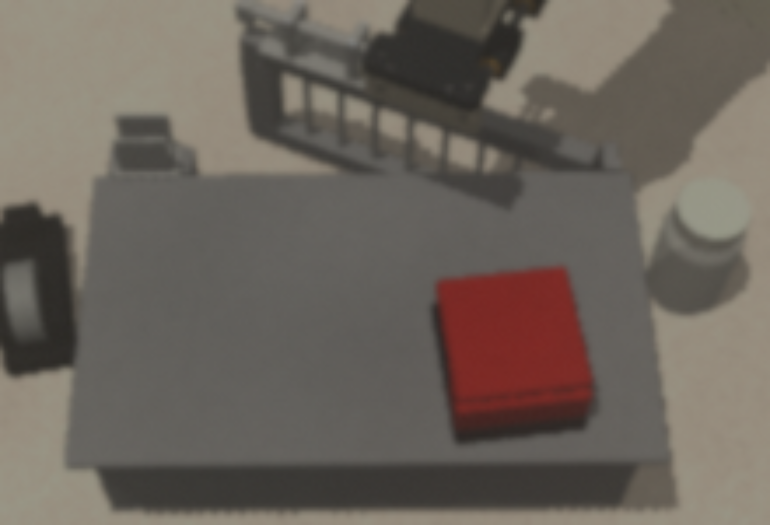

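The gate stands open at about 25° with the knob gripped (30 N), the bolt is clear of the keeper, and the bystanders haven't moved.

```bash
python3 -c "
from plant import ctrl
print(ctrl.close_job())"
```

```text
the job is handed in; nothing more can be done
None
```

The job is handed in with the gate held at about 25° by the gripped knob (30 N), the bolt drawn clear of the keeper, and the punch, jar and tape dispenser not touched; no verdict came back from the hand-in.

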